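Put the disc-cutter punches back on their rail in order of size

ROBOT

A 6-joint arm with a two-finger parallel gripper is mounted at the origin on the work surface. World frame = base frame: x ahead of the robot, y to its left, z up, the work surface at z = 0. Lengths are in m, angles in rad, forces in N, time in s.
With the tool pointing down it reaches from about 0.3 to 0.85 m from the base axis. Payload 4.2 kg.
Tool frame: the origin (TCP) lies midway between the tips of the shut fingers; the grasp point (between the pads) lies r.hold_point_z behind it (r.hold_point_z is the distance from the TCP to the grasp point, in m); x points along the fingers, y is the direction in which the jaws open and shut, and the axes are right-handed (so a half turn about x gives the same grasp; the last joint's range is limited). The gripper opens to 91 mm and grips with 3 to 60 N. Pads are 32 mm wide; open, the fingers measure 118 mm over their backs; the gripper's body (76 mm by 178 mm) begins 60 mm behind the grasp point.
Start: joints at [-1.283, 0.32, 1.565, -0, 1.257, -0.02], TCP at [0.174, -0.548, 0.214] pointing down, gripper open.
Joint ranges: [-3.11, 3.11], [-0.84, 2.01], [0.21, 2.61], [-1.34, 4.49], [0.05, 2.63], [-2.56, 2.56]. Speed limits (rad/s): [2.57, 2.57, 3.14, 3.14, 3.14, 3.14].

INTERFACE

Orientations are given as a unit quaternion [w, x, y, z].
In Python, from cell import telemetry, eyes, sign_off, r gives the robot as it stands.
- The arm moves only by the tool jog_arm, never from a script. Its argument "increments" is text: rows parted by semicolons, each of 7 numbers parted by spaces: the shift along the tool's x, y, z in cm, then the turn, a rotation vector about the tool's x, y, z in degrees, then the finger opening in cm, from 0 to 9.12. In form: x y z wx wy wz jaw; .... A call has 1 to 12 rows; each row shifts and turns the commanded pose from where the row before left it, along the tool's axes as they then stand; what a row does not reach is not made up. A row lasts 1/10 s, in which the tool goes at most 50 mm and 8.59 degrees, less where a joint would pass 70% of its speed; a pose out of reach is approached as far as the arm can. A call with a gripper value outside its range is refused whole. The fingers move at their own pace and stop on an object; the grip force is fixed at half the most. Time passes only in rows, so rows that do not move let the fingers close. It gives the time, the measured TCP pose, the force and the opening at its end, in the units of the state.
- telemetry.get_state(): the state, without advancing time (a new reading comes with each control period).
- eyes.get_image(name): name is "side" or "top"; returns a dict with "pixels" (480x640x3 uint8, red, green, blue), "intrinsics" (3x3 intrinsics, pixels), "camera_from_world" (4x4, takes a point from world to camera coordinates). Camera axes: x right, y up, looking along -z (the intrinsics and any distortion apply to the point x, -y, -z); pixel columns grow to the right and rows downward; lengths in m; the calibration is good to about 2 mm. A picture is of the moment at which its call begins. There is no depth.
- sign_off(): hands the job in, once; it reports no verdict.
The state is a dict: "clock": time; "joints": joint angles; "dq": joint speeds; "joint_efforts": joint torques, N m; "position": TCP position; "tcp_rot": TCP orientation; "contact_force": force on the tool from outside, world axes, zero at the start; "ft_torque": the same for the moment, N m; "opening": finger opening in m.
Only numpy, scipy, OpenCV 4.12 (cv2) and the standard library are available. Lean on these libraries where they do the work, as an engineer would, in place of code of your own. Each camera call takes 0.05 s, during which the arm holds its last target. There are 200 camera calls.

TASK

Put the four steel punches back on the white wooden rail, one upright in the middle of each cork seat, in order of thickness: the thinnest on the seat next to the red post, the thickest on the seat furthest from it. Do not knock any punch over, and leave the flux jar standing where it is.

Things in the scene. Friction and masses are not known exactly. Their poses are not given: they have to be found in the camera images.
- p18_mid (a point): thinnest punch: solid bright steel cylinder, 18 mm in diameter, 50 mm tall, about 0.1 kg, standing upright loose on the bench, a dark band round it near the top. The point is its centre, 25 mm above its underside; z is up its axis.
- p26_mid (a point): second thinnest punch: solid bright steel cylinder, 26 mm in diameter, 50 mm tall, about 0.2 kg, standing upright loose on the bench, a dark band round it near the top. The point is its centre, 25 mm above its underside; z is up its axis.
- p34_mid (a point): second thickest punch: solid bright steel cylinder, 34 mm in diameter, 50 mm tall, about 0.35 kg, standing upright loose on the bench, a dark band round it near the top. The point is its centre, 25 mm above its underside; z is up its axis.
- p42_mid (a point): thickest punch: solid bright steel cylinder, 42 mm in diameter, 50 mm tall, about 0.55 kg, standing upright loose on the bench, a dark band round it near the top. The point is its centre, 25 mm above its underside; z is up its axis.
- seat_a: one of four identical round cork seats, 56 mm in diameter, in a straight row with 75 mm between centres on the fixed white-painted wooden rail (390 x 85 mm; its long direction runs mostly left to right as seen by the robot). Flat, no hollow. The point is the centre of its underside; its top, on which a punch stands, is 2 mm higher, 16 mm above the bench. y runs along the row. The letters in the names say nothing of the order along the row.
- seat_b: one of four identical round cork seats, 56 mm in diameter, in a straight row with 75 mm between centres on the fixed white-painted wooden rail (390 x 85 mm; its long direction runs mostly left to right as seen by the robot). Flat, no hollow. The point is the centre of its underside; its top, on which a punch stands, is 2 mm higher, 16 mm above the bench. y runs along the row. The letters in the names say nothing of the order along the row.
- seat_c: one of four identical round cork seats, 56 mm in diameter, in a straight row with 75 mm between centres on the fixed white-painted wooden rail (390 x 85 mm; its long direction runs mostly left to right as seen by the robot). Flat, no hollow. The point is the centre of its underside; its top, on which a punch stands, is 2 mm higher, 16 mm above the bench. y runs along the row. The letters in the names say nothing of the order along the row.
- seat_d: one of four identical round cork seats, 56 mm in diameter, in a straight row with 75 mm between centres on the fixed white-painted wooden rail (390 x 85 mm; its long direction runs mostly left to right as seen by the robot). Flat, no hollow. The point is the centre of its underside; its top, on which a punch stands, is 2 mm higher, 16 mm above the bench. y runs along the row. The letters in the names say nothing of the order along the row.
- red_post: low post with a round red cap, 22 mm across, its top 20 mm above the rail, fixed at one end of the row, on the row's line, 57.5 mm from the centre of the nearest seat. It may be at the left or the right end; a like post with a black cap (not listed) is at the other end. The point is the centre of its underside, on the rail's top, 14 mm above the bench.
- jar_mid (a point): small amber glass flux jar with a white lid and a paper label, 42 mm in diameter, 48 mm tall, loose, standing among the punches, at least 65 mm from them centre to centre; to be left where it is. The point is its centre, 24 mm above the bench; z is up. (A small white ceramic dish, 48 mm wide and 16 mm tall, not listed, stands among the punches too.)
Not all that is in view belongs to the job. Leave any blue look-alike of the part that bears p42_mid alone. What is shaped like the part that bears p26_mid but blue is not meant.

How it is judged:
By the outcome, as a careful person would: the job done as asked, in the order asked, and still so for the second after the job is handed in, with the robot touching nothing.
It also fails if it takes over 102 s, if anything falls off the work surface, if the arm or the gripper's body presses on something with over 40 N, if the wrist force passes 120 N, or if a joint passes its speed limit or range.

## Working session

There is one attempt and no reset: what is moved stays moved. The work goes in short steps, Python scripts to look and compute and a tool call to move; the robot and the scene stay as the last step left them, time stands still between calls to the robot, and variables do not carry over. Pictures are saved under pics/ and viewed, about 12 in all and at most 16, crops included, and the job is handed in when it is done.

Besides the shell and the picture viewer there is one more tool, called in YAML: its name, and indented under it one key for each argument. jog_arm: Moves the arm, as the interface text tells. Its arguments: {"type":"object","properties":{"increments":{"type":"string"}},"required":["increments"]}

```bash
mkdir -p pics; ls; python3 - <<'E'
from cell import telemetry, eyes, r
import cv2,numpy as np,pickle
print(telemetry.get_state(), r.hold_point_z)
d={}
for n in("top","side"):
    im=eyes.get_image(n); d[n]=im; cv2.imwrite(f"pics/{n}0.png",im["pixels"][:,:,::-1]); print(n,im["intrinsics"],im["camera_from_world"], im.keys())
pickle.dump(d,open("d0.pkl","wb"))
E
```

```text
pics
{'clock': 0.0, 'joints': array([-1.28298949e+00,  3.20285002e-01,  1.56569549e+00,  7.43488220e-06,
        1.25738415e+00, -1.99954772e-02]), 'dq': array([ 4.93365046e-04, -4.94770575e-04, -6.07303047e-04, -7.00407680e-04,
       -4.53865669e-05,  3.47772299e-04]), 'joint_efforts': array([ 2.07886544e-03, -4.12458801e+01, -2.31972009e+01,  7.30533572e-02,
        4.55062289e-02, -1.32514192e-04]), 'position': array([ 0.17406482, -0.54748268,  0.21311785]), 'tcp_rot': array([-0.1077734 , -0.69866787, -0.10901584,  0.6988302 ]), 'contact_force': array([-0.2257973 ,  0.21504402,  0.0779449 ]), 'ft_torque': array([ 0.02521167, -0.00025421, -0.04943994]), 'opening': 0.09115832130848966} 0.0188
top [[448.09729799   0.         314.70398203]
 [  0.         448.09729799 239.81745891]
 [  0.           0.           1.        ]] [[ 0.01068293 -0.99989428  0.00986412 -0.02154316]
 [ 0.98711192  0.01212057  0.15957174 -0.53337472]
 [-0.15967443  0.0080323   0.98713705 -0.79501513]
 [ 0.          0.          0.          1.        ]] dict_keys(['pixels', 'intrinsics', 'camera_from_world'])
side [[489.8443219    0.         320.49902329]
 [  0.         489.8443219  239.74732201]
 [  0.           0.           1.        ]] [[ 0.71569331 -0.69819053  0.01769376 -0.3920216 ]
 [ 0.36486181  0.39537064  0.84294597 -0.23083653]
 [-0.59553249 -0.59683501  0.53770719 -0.41215238]
 [ 0.          0.          0.          1.        ]] dict_keys(['pixels', 'intrinsics', 'camera_from_world'])
```

View pics/top0.png

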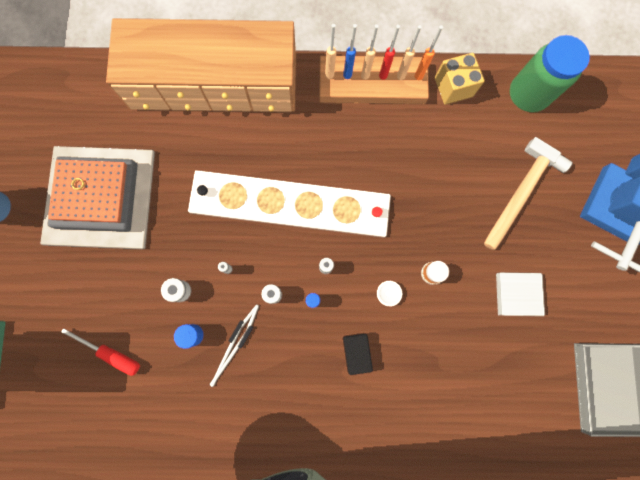

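View pics/side0.png

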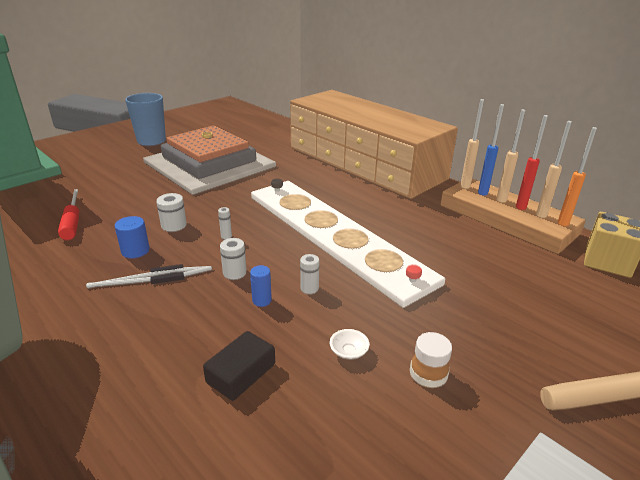

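Candidates, in top-view pixels:
- **Steel punches:** p18 at (225,268), p26 at (326,266), p34 at (271,294), p42 at (176,290).
- **Not meant:** blue look-alikes at (188,336) and (313,300), the dish at (390,293) and the jar at (435,272).
- **Posts and seats:** the red post is at (377,212), on the right. The seats from red outward are at (347,209), (309,205), (271,200) and (233,195).

I'll check these in a close crop.

```bash
cat >h.py <<'E'
import numpy as np,cv2
def ray(im,uv,z):
    K,T=im["intrinsics"],im["camera_from_world"]; R=T[:3,:3]; c=-R.T@T[:3,3]
    v=np.linalg.inv(K)@[uv[0],uv[1],1]; d=R.T@(v*[1,-1,-1]); return (c+d*(z-c[2])/d[2])
def proj(im,p):
    T=im["camera_from_world"]; q=(T@[*p,1])[:3]*[1,-1,-1]; q=im["intrinsics"]@q; return q[:2]/q[2]
E
python3 - <<'E'
import pickle,cv2,numpy as np
from h import *
d=pickle.load(open("d0.pkl","rb"));t=d["top"];bgr=t["pixels"][:,:,::-1].copy()
R=t["camera_from_world"];print("cam",-R[:3,:3].T@R[:3,3])
hsv=cv2.cvtColor(bgr,cv2.COLOR_BGR2HSV)
def blobs(m,lo,hi,z,box=(150,150,460,350)):
    n,l,s,c=cv2.connectedComponentsWithStats(m.astype(np.uint8))
    for i in range(1,n):
        x,y=c[i]
        if box[0]<x<box[2] and box[1]<y<box[3] and lo<s[i,4]<hi: print(s[i],c[i].round(1),ray(t,c[i],z).round(4))
H,S,V=hsv[...,0],hsv[...,1],hsv[...,2]
print("cork");blobs((H>10)&(H<30)&(S>60)&(V>150),300,1500,.016)
print("red");blobs(((H<6)|(H>174))&(S>180)&(V>120),30,300,.034)
print("steel");blobs((S<50)&(V>60),40,900,.05)
cv2.imwrite("pics/c1.png",cv2.resize(bgr[240:350,150:350],None,fx=4,fy=4,interpolation=cv2.INTER_CUBIC))
E
```

```text
cam [ 0.3997871  -0.00869028  0.87011293]
cork
[219 182  28  27 583] [232.5 195.3] [0.6242 0.1464 0.016 ]
[257 187  28  27 579] [270.3 200. ] [0.6158 0.072  0.016 ]
[295 192  28  27 582] [308.4 204.8] [ 0.6071 -0.0025  0.016 ]
[333 196  28  27 581] [346.3 209.4] [ 0.599  -0.0767  0.016 ]
[410 257  37  36 343] [428.  278.1] [ 0.4665 -0.2327  0.016 ]
red
steel
[319 258  15  15 179] [326.  265.1] [ 0.4856 -0.0367  0.05  ]
[427 261  22  21 362] [437.5 271.1] [ 0.477  -0.2417  0.05  ]
[218 262  14  11 113] [224.2 267.3] [0.4795 0.1499 0.05  ]
[161 278  30  24 558] [175.2 290. ] [0.437  0.2369 0.05  ]
[377 281  25  25 497] [389.1 293. ] [ 0.4359 -0.1519  0.05  ]
[262 285  20  18 294] [271.1 293.7] [0.4323 0.0628 0.05  ]
[210 305  49  82 640] [235.4 342.8] [0.3446 0.1242 0.05  ]
[353 336  14  16  55] [359.6 342.6] [ 0.3471 -0.0977  0.05  ]
```

View pics/c1.png

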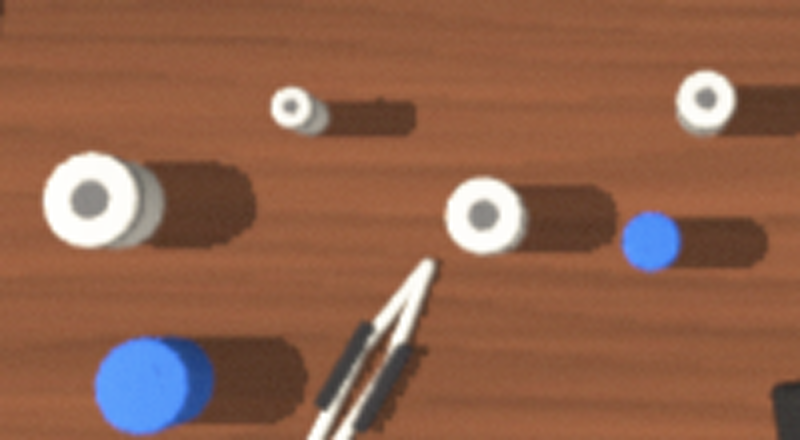

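```bash
python3 - <<'E'
import pickle,cv2,numpy as np
from h import *
from scipy.spatial.transform import Rotation as Ro
d=pickle.load(open("d0.pkl","rb"))
for n,boxes in (("top",dict(p18=(210,255,240,282),p26=(312,252,340,280),p34=(255,280,290,310),p42=(155,272,195,310),red=(365,200,390,225),jar=(415,255,455,290))),
                ("side",dict(red=(400,260,428,285)))):
    im=d[n]; hsv=cv2.cvtColor(im["pixels"],cv2.COLOR_RGB2HSV)
    for k,(a,b,c,e) in boxes.items():
        h=hsv[b:e,a:c]; 
        if k=="red": m=((h[...,0]<8)|(h[...,0]>172))&(h[...,1]>190)&(h[...,2]>140);z=.034
        else: m=(h[...,1]<40)&(h[...,2]>215);z=.048 if k=="jar" else .05
        cs,_=cv2.findContours(m.astype(np.uint8),cv2.RETR_EXTERNAL,cv2.CHAIN_APPROX_NONE)
        q=max(cs,key=cv2.contourArea); (x,y),(w,hh),_=cv2.fitEllipse(q)
        p=ray(im,(x+a,y+b),z); print(n,k,round(x+a,1),round(y+b,1),"diam mm",round((w+hh)/2/448*(.87-z)*1000,1),p.round(4))
        if n=="top" and k[0]=='p': print("   side px of top",proj(d["side"],p).round(1))
# seats in side
s=d["side"];hsv=cv2.cvtColor(s["pixels"],cv2.COLOR_RGB2HSV);H,S,V=cv2.split(hsv)
m=((H>8)&(H<30)&(S>60)&(V>130)).astype(np.uint8); n,l,st,c=cv2.connectedComponentsWithStats(m)
for i in range(1,n):
    if 250<c[i][0]<420 and 180<c[i][1]<280 and st[i,4]>150: print(st[i],c[i].round(1),ray(s,c[i],.016).round(4))
im=s["pixels"][150:310,100:340,::-1]; cv2.imwrite("pics/c2.png",cv2.resize(im,None,fx=3.3,fy=3.3,interpolation=cv2.INTER_CUBIC))
print(Ro.from_quat([-0.69866787,-0.10901584,0.6988302,-0.1077734]).as_matrix().round(3))
E
```

```text
top p18 222.1 266.2 diam mm 15.7 [0.4813 0.1538 0.05  ]
   side px of top [221.7 209.1]
top p26 325.9 264.5 diam mm 23.8 [ 0.4868 -0.0364  0.05  ]
   side px of top [307.5 258.9]
top p34 270.4 293.4 diam mm 32.0 [0.4328 0.0642 0.05  ]
   side px of top [229.8 243.6]
top p42 172.1 289.5 diam mm 40.3 [0.4379 0.2426 0.05  ]
   side px of top [167.4 198.3]Traceback (most recent call last):
  File "<stdin>", line 13, in <module>
ValueError: max() iterable argument is empty
```

```bash
python3 - <<'E'
import pickle,cv2,numpy as np
from h import *
from scipy.spatial.transform import Rotation as Ro
d=pickle.load(open("d0.pkl","rb"))
s=d["side"];hsv=cv2.cvtColor(s["pixels"],cv2.COLOR_RGB2HSV);H,S,V=cv2.split(hsv)
m=((H>8)&(H<30)&(S>60)&(V>130)).astype(np.uint8); n,l,st,c=cv2.connectedComponentsWithStats(m)
for i in range(1,n):
    if 250<c[i][0]<420 and 180<c[i][1]<280 and st[i,4]>150: print(st[i],c[i].round(1),ray(s,c[i],.016).round(4))
im=s["pixels"][150:310,100:340,::-1]; cv2.imwrite("pics/c2.png",cv2.resize(im,None,fx=3.3,fy=3.3,interpolation=cv2.INTER_CUBIC))
M=Ro.from_quat([-0.69866787,-0.10901584,0.6988302,-0.1077734]);print(M.as_matrix().round(3))
for sg in(1,-1):
    D=np.array([[0,0,-1],[sg,0,0],[0,-sg,0]]).T
    D=np.array([[0,0,-1.],[sg,0,0],np.cross([0,0,-1.],[sg,0,0])]).T
    print(sg,(M.inv()*Ro.from_matrix(D)).as_rotvec(degrees=True).round(1))
E
```

```text
[   52    89   588   391 81863] [386.3 251.1] [ 0.6205 -0.0661  0.016 ]
[280 194  31  16 381] [294.7 201.7] [0.6237 0.1431 0.016 ]
[305 211  33  17 452] [320.8 218.9] [0.6155 0.0691 0.016 ]
[333 229  35  20 545] [350.2 238.2] [ 0.6074 -0.0047  0.016 ]
[365 249  38  23 668] [383.6 260.4] [ 0.5988 -0.0788  0.016 ]
[[-0.     0.303 -0.953]
 [ 0.002 -0.953 -0.303]
 [-1.    -0.002 -0.   ]]
1 [-72.4  -0.1   0.1]
-1 [1.076e+02 1.000e-01 1.000e-01]
```

View pics/c2.png

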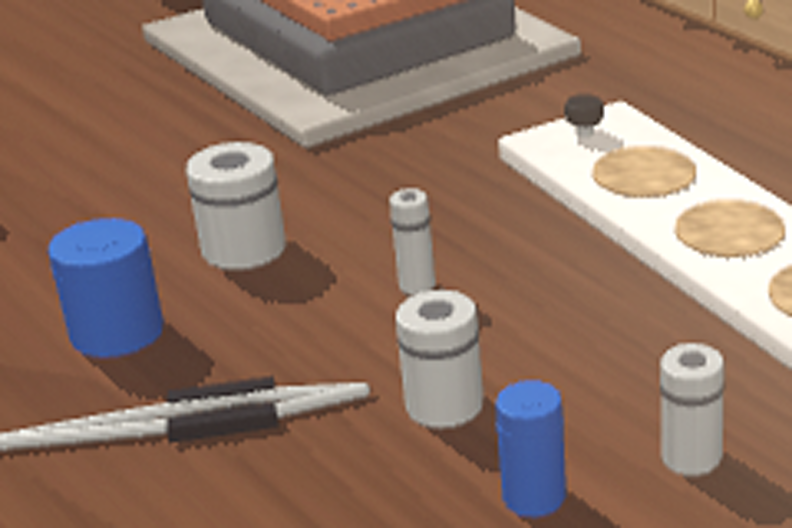

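The crop confirms four upright steel punches. The two views agree in x and differ by about 2.5 mm in y, so I use the mean. Now I set out for p18, with the jaws turned along world x.

jog_arm:
  increments: "0 0 0 -8.05 0 0 5; 0 0 0 -8.05 0 0 5; 0 0 0 -8.05 0 0 5; 0 0 0 -8.05 0 0 5; 0 0 0 -8.05 0 0 5; 0 0 0 -8.05 0 0 5; 0 0 0 -8.05 0 0 5; 0 0 0 -8.05 0 0 5; 0 0 0 -8.05 0 0 5; 0 1.8 -4.1 0 0 0 5; 0 1.8 -4.1 0 0 0 5; 0 1.8 -4.1 0 0 0 5"

```text
clock: 1.3
position: [0.2282, -0.4233, 0.2133]
tcp_rot: [0.5, 0.5, 0.5, -0.5]
contact_force: [1.1, 0.0, -0.5]
opening: 0.0501
```

jog_arm:
  increments: "0 1.8 -4.1 0 0 0 5; 0 1.8 -4.1 0 0 0 5; 0 1.8 -4.1 0 0 0 5; 0 1.8 -4.1 0 0 0 5; 0 1.8 -4.1 0 0 0 5; 0 1.8 -4.1 0 0 0 5; 0 1.8 -4.1 0 0 0 5; 0 1.8 -4.1 0 0 0 5; 0 1.8 -4.1 0 0 0 5; 0 1.8 -4.1 0 0 0 5"

```text
clock: 2.3
position: [0.4076, -0.0128, 0.2139]
tcp_rot: [0.501, 0.5, 0.5, -0.5]
contact_force: [0.5, -0.6, -0.5]
opening: 0.05
```

jog_arm:
  increments: "0 1.8 -4.1 0 0 0 5; 0 1.8 -4.1 0 0 0 5; 0 1.8 -4.1 0 0 0 5; 0 1.8 -4.1 0 0 0 5; 2 0 0 0 0 0 5; 2 0 0 0 0 0 5; 2 0 0 0 0 0 5; 0 0 0 0 0 0 5; 0 0 0 0 0 0 5; 0 0 0 0 0 0 5"

```text
clock: 3.3
position: [0.4799, 0.1496, 0.155]
tcp_rot: [0.501, 0.5, 0.5, -0.499]
contact_force: [0.4, -0.4, 0.6]
opening: 0.0499
```

jog_arm:
  increments: "2 0.1 -0.3 0 0 0 5; 3 0 0 0 0 0 5; 3 0 0 0 0 0 5; 0 0 0 0 0 0 5; 0 0 0 0 0 0 5"

```text
clock: 3.8
position: [0.4809, 0.1526, 0.075]
tcp_rot: [0.501, 0.5, 0.5, -0.499]
contact_force: [-0.5, 0.2, 0.8]
opening: 0.0501
```

```bash
cat >look.py <<'E'
import sys,cv2,numpy as np
from cell import eyes,telemetry
# usage: look.py name cam x y half [cam x y half]
def crop(n,x,y,h):
    p=eyes.get_image(n)["pixels"][:,:,::-1]; a,b=max(0,x-h),max(0,y-h); print(n,"origin",a,b,"scale",round(400/(2*h),2))
    return cv2.resize(p[b:b+2*h,a:a+2*h],(400,400),interpolation=cv2.INTER_CUBIC)
a=sys.argv
cv2.imwrite(f"pics/{a[1]}.png",np.hstack([crop(a[i],*map(int,a[i+1:i+4])) for i in range(2,len(a),4)]))
s=telemetry.get_state(); print(s["clock"],s["position"].round(4),s["joints"].round(2))
E
python3 look.py l1 top 225 265 60 side 224 200 60
```

```text
top origin 165 205 scale 3.33
side origin 164 140 scale 3.33
3.9 [0.4818 0.1528 0.0759] [ 0.28  0.34  1.92 -0.    0.87  0.28]
```

View pics/l1.png

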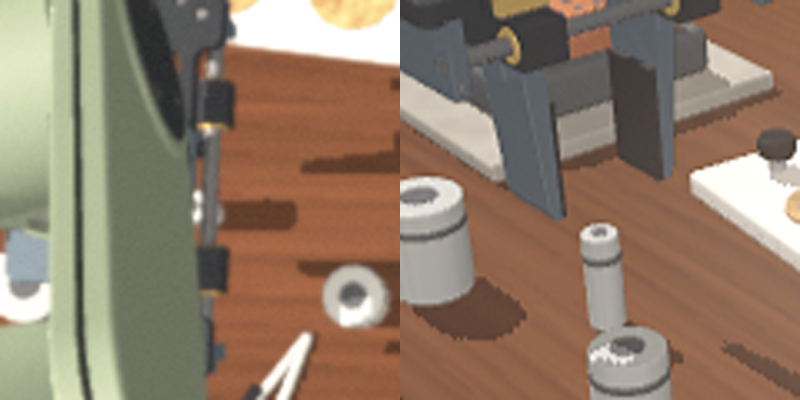

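```bash
python3 - <<'E'
import pickle
from h import *
s=pickle.load(open("d0.pkl","rb"))["side"]
f=lambda p:((proj(s,p)-[164,140])*3.333+[400,0]).round(0)
for sx in(-1,1):
  for o in(.025,.0385):
    print(sx,o,[f((.4815+sx*o,.1527+sy*.016,.0755)) for sy in(-1,1)])
print(f((.4815,.1527,.05)))
E
```

```text
-1 0.025 [array([563., 212.]), array([523., 188.])]
-1 0.0385 [array([537., 222.]), array([497., 197.])]
1 0.025 [array([654., 177.]), array([614., 155.])]
1 0.0385 [array([678., 169.]), array([637., 146.])]
[594. 231.]
```

jog_arm:
  increments: "2 0 0.1 0 0 0 5; 2 0 0 0 0 0 5; 1.6 0 0 0 0 0 5; 0.8 0 0 0 0 0 5; 0 0 0 0 0 0 5; 0 0 0 0 0 0 2.5; 0 0 0 0 0 0 1.9; 0 0 0 0 0 0 1; 0 0 0 0 0 0 0; 0 0 0 0 0 0 0; 0 0 0 0 0 0 0"

```text
clock: 5.0
position: [0.4808, 0.1516, 0.0104]
tcp_rot: [0.501, 0.5, 0.5, -0.499]
contact_force: [0.2, 0.1, 3.1]
opening: 0.0173
```

jog_arm:
  increments: "-1 0 0 0 0 0 0; -3 0 0 0 0 0 0; -4 0 0 0 0 0 0; 0 2 3.8 0 0 0 0; 0 2 3.8 0 0 0 0; 0 2 3.8 0 0 0 0; 0 2 3.8 0 0 0 0; 0 2 3.9 0 0 0 0; 0 1.8 3.9 0 0 0 0; 2 0 0 0 0 0 0; 0 0 0 0 0 0 0; 0 0 0 0 0 0 0"

```text
clock: 6.2
position: [0.5974, -0.078, 0.0697]
tcp_rot: [0.5, 0.499, 0.501, -0.5]
contact_force: [1.1, -0.3, 0.0]
opening: 0.0174
```

```bash
python3 look.py l2 top 347 209 60 side 383 240 60
```

```text
top origin 287 149 scale 3.33
side origin 323 180 scale 3.33
6.3 [ 0.5984 -0.0776  0.0707] [-0.15  0.48  1.69  0.    0.96 -0.15]
```

View pics/l2.png

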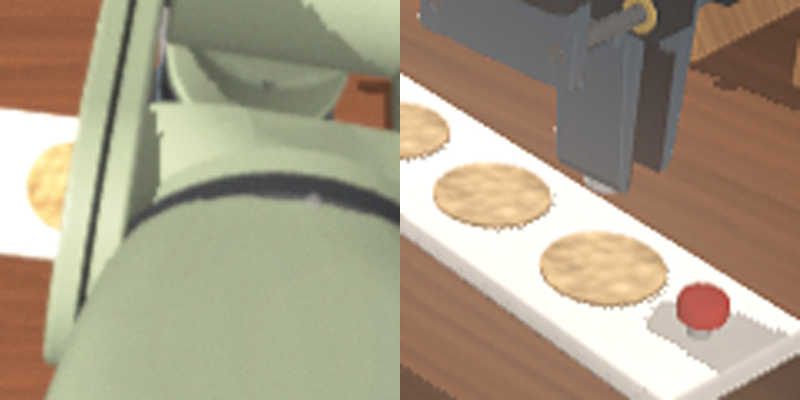

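jog_arm:
  increments: "2 0.05 0.1 0 0 0 0; 1.5 0 0 0 0 0 0; 0.5 0 0 0 0 0 0; 0 0 0 0 0 0 0; 0 0 0 0 0 0 0"

```text
clock: 6.8
position: [0.5997, -0.079, 0.031]
tcp_rot: [0.501, 0.5, 0.5, -0.499]
contact_force: [0.1, 0.1, -1.2]
opening: 0.0177
```

```bash
python3 look.py l3 side 383 240 40 side 224 220 80; python3 - <<'E'
import pickle
from h import *
s=pickle.load(open("d0.pkl","rb"))["side"]
print(((proj(s,(.598,-.078,.0195))-[343,200])*5).round(), ((proj(s,(.599,-.0778,.016))-[343,200])*5).round())
E
```

```text
side origin 343 200 scale 5.0
side origin 144 140 scale 2.5
6.9 [ 0.5997 -0.0792  0.031 ] [-0.15  0.53  1.73 -0.    0.88 -0.15]
[200. 292.] [201. 300.]
```

View pics/l3.png

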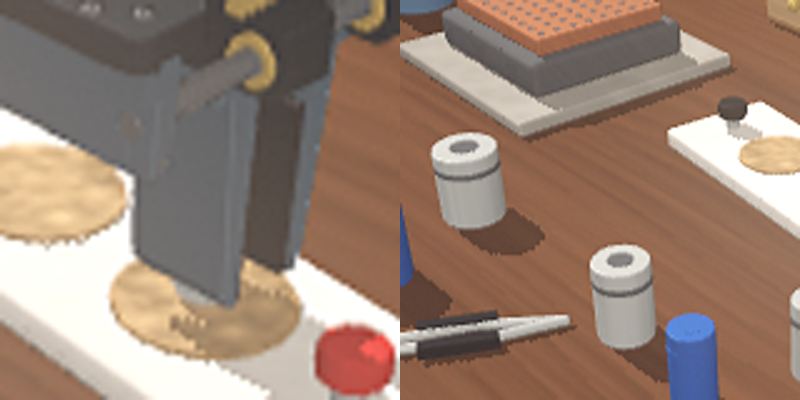

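jog_arm:
  increments: "0 -0.1 0.15 0 0 0 0; 0.2 0 0 0 0 0 0; 0.2 0 0 0 0 0 0; 0 0 0 0 0 0 0; 0 0 0 0 0 0 0"

```text
clock: 7.4
position: [0.5981, -0.081, 0.0264]
tcp_rot: [0.501, 0.5, 0.5, -0.5]
contact_force: [-1.3, 0.0, 4.2]
opening: 0.017
```

jog_arm:
  increments: "0 0 0 0 0 0 1.8; 0 0 0 0 0 0 2.2; 0 0 0 0 0 0 3; 0 0 0 0 0 0 4; 0 0 0 0 0 0 4.5; -3 0 0 0 0 0 4.5; -4 0 0 0 0 0 4.5; 0 -3.5 -1.2 0 0 0 4.5; 0 -4 -1.4 0 0 0 4.5; 0 -3.6 -1.4 0 0 0 4.5; 0 0 0 0 0 0 4.5; 0 0 0 0 0 0 4.5"

```text
clock: 8.6
position: [0.4871, -0.0409, 0.0964]
tcp_rot: [0.501, 0.5, 0.5, -0.499]
contact_force: [0.3, -0.3, 0.4]
opening: 0.0449
```

```bash
python3 look.py l4 top 347 205 40 side 388 245 40; python3 - <<'E'
import pickle
from h import *
d=pickle.load(open("d0.pkl","rb"))
print(proj(d["top"],(.599,-.0778,.066)), proj(d["side"],(.599,-.0778,.066)))
E
```

```text
top origin 307 165 scale 5.0
side origin 348 205 scale 5.0
8.7 [ 0.4885 -0.0413  0.0963] [-0.11  0.3   1.93 -0.    0.91 -0.11]
[349.03738003 203.20848725] [386.21936735 230.76959335]
```

View pics/l4.png

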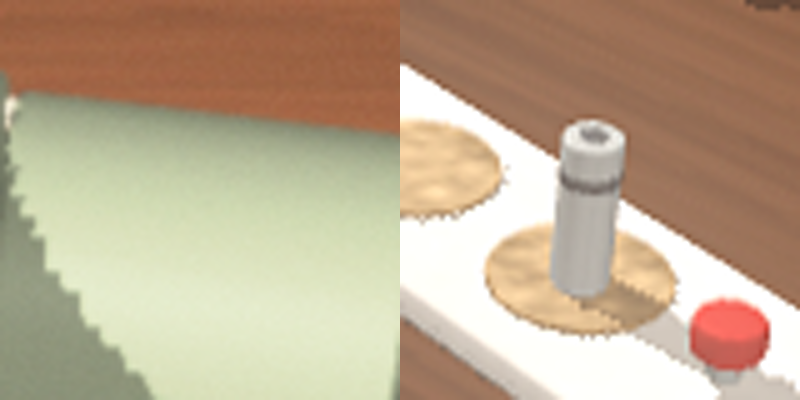

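p18 stands upright. Its foot is at crop (581,281) and the seat centre at (582,278), so it is centred within about 1 mm. Next is p26.

jog_arm:
  increments: "2 -0.1 -0.25 0 0 0 5; 2 0 0 0 0 0 5; 2 0 0 0 0 0 5; 1.8 0 0 0 0 0 5; 0.8 0 0 0 0 0 5; 0 0 0 0 0 0 5; 0 0 0 0 0 0 3; 0 0 0 0 0 0 2.6; 0 0 0 0 0 0 1.5; 0 0 0 0 0 0 0; 0 0 0 0 0 0 0; 0 0 0 0 0 0 0"

```text
clock: 9.9
position: [0.4871, -0.0386, 0.0107]
tcp_rot: [0.501, 0.5, 0.5, -0.499]
contact_force: [1.3, -0.5, 5.5]
opening: 0.0256
```

jog_arm:
  increments: "-1 0 0 0 0 0 0; -3 0 0 0 0 0 0; -3 0 0 0 0 0 0; 0 4 -1.1 0 0 0 0; 0 4 -1.1 0 0 0 0; 0 3.9 -1 0 0 0 0; 2 0 0 0 0 0 0; 2 0 0 0 0 0 0; 0.9 0 0 0 0 0 0; 0 0 0 0 0 0 0; 0 0 0 0 0 0 0; 0 0 0 0 0 0 0"

```text
clock: 11.1
position: [0.6055, -0.0065, 0.0321]
tcp_rot: [0.501, 0.5, 0.5, -0.499]
contact_force: [-0.1, 0.6, -0.8]
opening: 0.0255
```

jog_arm:
  increments: "0.25 0.05 0 0 0 0 0; 0.25 0 0 0 0 0 0; 0 0 0 0 0 0 0; 0 0 0 0 0 0 0"

```text
clock: 11.5
position: [0.6059, -0.0064, 0.0267]
tcp_rot: [0.501, 0.5, 0.5, -0.499]
contact_force: [-0.9, -0.5, 3.1]
opening: 0.0256
```

jog_arm:
  increments: "0 0 0 0 0 0 2.7; 0 0 0 0 0 0 3.2; 0 0 0 0 0 0 4; 0 0 0 0 0 0 5; 0 0 0 0 0 0 5; -3 0 0 0 0 0 5; -4 0 0 0 0 0 5; 0 -4.3 -1.7 0 0 0 5; 0 -4.3 -1.7 0 0 0 5; 0 -4.3 -1.7 0 0 0 5; 0 -4.4 -1.7 0 0 0 5; 0 0 0 0 0 0 5"

```text
clock: 12.7
position: [0.4251, 0.0621, 0.0952]
tcp_rot: [0.499, 0.497, 0.503, -0.501]
contact_force: [0.8, -0.1, -0.2]
opening: 0.05
```

```bash
python3 look.py l5 side 360 225 50 side 232 230 50
```

```text
side origin 310 175 scale 4.0
side origin 182 180 scale 4.0
12.8 [0.4321 0.0617 0.0964] [ 0.12  0.22  2.04 -0.    0.88  0.11]
```

View pics/l5.png

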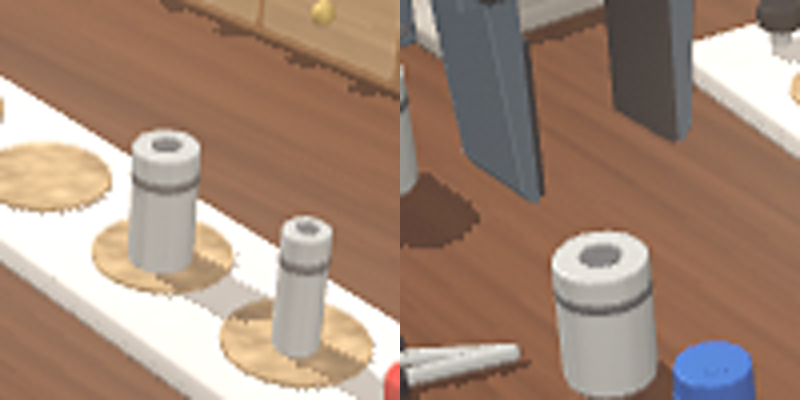

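p26 is centred too: foot (161,255) against seat (163,253) in the crop. Next is p34.

jog_arm:
  increments: "2 0.05 0 0 0 0 5.2; 2 0 0 0 0 0 5.2; 2 0 0 0 0 0 5.2; 1.8 0 0 0 0 0 5.2; 0.8 0 0 0 0 0 5.2; 0 0 0 0 0 0 5.2; 0 0 0 0 0 0 3.8; 0 0 0 0 0 0 3.4; 0 0 0 0 0 0 2; 0 0 0 0 0 0 0; 0 0 0 0 0 0 0; 0 0 0 0 0 0 0"

```text
clock: 14.0
position: [0.4341, 0.0615, 0.0107]
tcp_rot: [0.501, 0.5, 0.5, -0.499]
contact_force: [1.9, -0.4, 6.5]
opening: 0.0332
```

jog_arm:
  increments: "-1 0 0 0 0 0 0; -3 0 0 0 0 0 0; -3 0 0 0 0 0 0; 0 4 -0.5 0 0 0 0; 0 4 0 0 0 0 0; 0 4 0 0 0 0 0; 0 4 0 0 0 0 0; 0 2.1 0 0 0 0 0; 2.4 0 0 0 0 0 0; 2.4 0 0 0 0 0 0; 0 0 0 0 0 0 0; 0 0 0 0 0 0 0"

```text
clock: 15.2
position: [0.6126, 0.0666, 0.0316]
tcp_rot: [0.5, 0.499, 0.501, -0.5]
contact_force: [-0.2, 0.2, -2.6]
opening: 0.0336
```

jog_arm:
  increments: "0 0 0 0 0 0 0; 0 0 0 0 0 0 0"

```text
clock: 15.4
position: [0.6142, 0.0667, 0.0332]
tcp_rot: [0.501, 0.5, 0.5, -0.499]
contact_force: [-0.0, -0.5, -3.8]
opening: 0.0337
```

jog_arm:
  increments: "0.3 0.05 0 0 0 0 0; 0.2 0 0 0 0 0 0; 0.15 0 0 0 0 0 0; 0 0 0 0 0 0 0; 0 0 0 0 0 0 0"

```text
clock: 15.9
position: [0.6144, 0.0667, 0.0267]
tcp_rot: [0.501, 0.5, 0.5, -0.499]
contact_force: [-2.1, -0.8, 6.1]
opening: 0.0335
```

jog_arm:
  increments: "0 0 0 0 0 0 3.5; 0 0 0 0 0 0 4; 0 0 0 0 0 0 5; 0 0 0 0 0 0 6; 0 0 0 0 0 0 6; -3 0 0 0 0 0 6; -4 0 0 0 0 0 6; 0 -3.5 -3.4 0 0 0 6; 0 -3.5 -3.5 0 0 0 6; 0 -3.5 -3.5 0 0 0 6; 0 -3.6 -3.5 0 0 0 6; 0 -3.6 -3.5 0 0 0 6"

```text
clock: 17.1
position: [0.4359, 0.2411, 0.0955]
tcp_rot: [0.5, 0.5, 0.5, -0.5]
contact_force: [1.0, 0.9, 0.9]
opening: 0.0599
```

```bash
python3 look.py l6 side 330 205 50 side 170 190 50
```

```text
side origin 280 155 scale 4.0
side origin 120 140 scale 4.0
17.2 [0.4329 0.2428 0.0954] [0.49 0.31 1.91 0.   0.92 0.48]
```

View pics/l6.png

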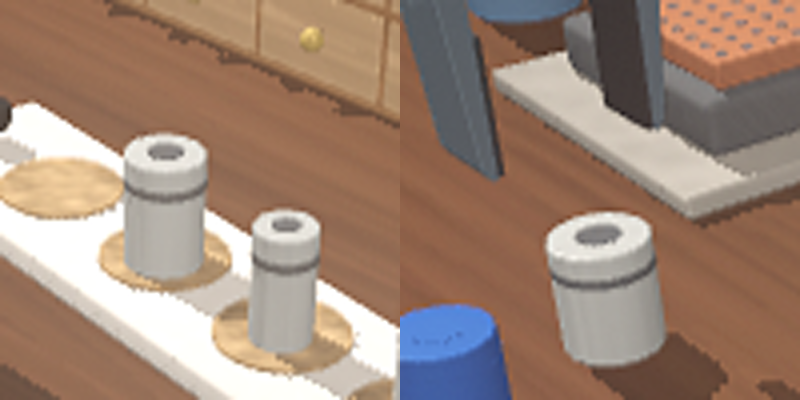

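p34 is centred as well: foot (163,257) against seat (165,255). Now p42, after letting the arm settle.

jog_arm:
  increments: "0 0 0 0 0 0 6.6; 0 0 0 0 0 0 6.6; 0 0 0 0 0 0 6.6"

```text
clock: 17.5
position: [0.4385, 0.2393, 0.0954]
tcp_rot: [0.5, 0.5, 0.5, -0.5]
contact_force: [0.2, -0.9, 0.0]
opening: 0.0656
```

jog_arm:
  increments: "2 -0.05 -0.1 0 0 0 6.6; 2 0 0 0 0 0 6.6; 2 0 0 0 0 0 6.6; 1.7 0 0 0 0 0 6.6; 0.8 0 0 0 0 0 6.6; 0 0 0 0 0 0 6.6; 0 0 0 0 0 0 4.7; 0 0 0 0 0 0 4.2; 0 0 0 0 0 0 3; 0 0 0 0 0 0 0; 0 0 0 0 0 0 0; 0 0 0 0 0 0 0"

```text
clock: 18.7
position: [0.4384, 0.2417, 0.0113]
tcp_rot: [0.501, 0.501, 0.5, -0.498]
contact_force: [4.6, 0.1, 5.5]
opening: 0.0417
```

jog_arm:
  increments: "-1 0 0 0 0 0 0; -3 0 0 0 0 0 0; -3 0 0 0 0 0 0; 0 3.7 2 0 0 0 0; 0 3.7 2 0 0 0 0; 0 3.7 2 0 0 0 0; 0 3.7 2 0 0 0 0; 0 3.7 1.9 0 0 0 0; 2.4 0 0 0 0 0 0; 2.4 0 0 0 0 0 0; 0 0 0 0 0 0 0; 0 0 0 0 0 0 0"

```text
clock: 19.9
position: [0.62, 0.1423, 0.0315]
tcp_rot: [0.499, 0.498, 0.501, -0.501]
contact_force: [0.8, -0.5, -5.3]
opening: 0.0414
```

jog_arm:
  increments: "0 0 0 0 0 0 0; 0 0 0 0 0 0 0; 0 0 0 0 0 0 0"

```text
clock: 20.2
position: [0.6221, 0.1426, 0.0334]
tcp_rot: [0.501, 0.5, 0.5, -0.499]
contact_force: [0.5, 0.3, -5.7]
opening: 0.0413
```

```bash
python3 look.py l7 side 300 190 40 top 232 195 40
```

```text
side origin 260 150 scale 5.0
top origin 192 155 scale 5.0
20.3 [0.622  0.1425 0.033 ] [ 0.21  0.57  1.64 -0.    0.93  0.21]
```

View pics/l7.png

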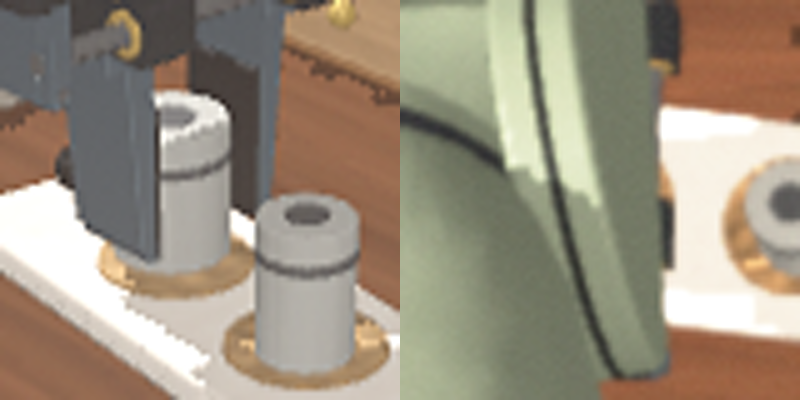

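jog_arm:
  increments: "0 0.1 0.1 0 0 0 0; 0.3 0 0 0 0 0 0; 0.2 0 0 0 0 0 0; 0.1 0 0 0 0 0 0; 0 0 0 0 0 0 0; 0 0 0 0 0 0 0"

```text
clock: 20.9
position: [0.6229, 0.1413, 0.0268]
tcp_rot: [0.5, 0.5, 0.5, -0.5]
contact_force: [-1.5, -0.5, 0.4]
opening: 0.0416
```

jog_arm:
  increments: "0 0 0 0 0 0 4.3; 0 0 0 0 0 0 4.8; 0 0 0 0 0 0 6; 0 0 0 0 0 0 7; 0 0 0 0 0 0 7; -3 0 0 0 0 0 7; -4 0 0 0 0 0 7; -4 0 0 0 0 0 7; -4 0 0 0 0 0 7; 0 -3 3 0 0 0 7; 0 -3 3 0 0 0 7; 0 -3 3 0 0 0 7"

```text
clock: 22.1
position: [0.5321, 0.0505, 0.1767]
tcp_rot: [0.501, 0.5, 0.5, -0.499]
contact_force: [0.8, -0.7, 0.3]
opening: 0.0702
```

jog_arm:
  increments: "0 -1 4.5 0 0 0 7; 0 -1 4.5 0 0 0 7; 0 -1 4.5 0 0 0 7; 0 -1 4.5 0 0 0 7; 0 -1 4.5 0 0 0 7; 0 -1 4.5 0 0 0 7; 0 -1 4.5 0 0 0 7; 0 -1 4.5 0 0 0 7; 0 -1 4.5 0 0 0 7; 0 -1 4.5 0 0 0 7; 0 0 0 0 0 0 7; 0 0 0 0 0 0 7"

```text
clock: 23.3
position: [0.4333, -0.3994, 0.1761]
tcp_rot: [0.5, 0.5, 0.5, -0.5]
contact_force: [-0.2, -0.3, 0.1]
opening: 0.0701
```

```bash
python3 - <<'E'
from cell import eyes,telemetry
import cv2,numpy as np
from h import *
t=eyes.get_image("top");s=eyes.get_image("side")
a=cv2.resize(t["pixels"][150:350,150:460,::-1],(800,516),interpolation=cv2.INTER_CUBIC); cv2.imwrite("pics/f1.png",a)
cv2.imwrite("pics/f2.png",cv2.resize(s["pixels"][140:300,240:460,::-1],(800,582),interpolation=cv2.INTER_CUBIC))
print(telemetry.get_state()["position"])
for k,p in dict(p18=(.599,-.0767),p26=(.6071,-.0025),p34=(.6158,.072),p42=(.6242,.1464)).items(): print(k,"expected top px",proj(t,(*p,.066)).round(1),"in crop",((proj(t,(*p,.066))-150)*2.58).round())
E
```

```text
[ 0.43386403 -0.39785152  0.17636106]
p18 expected top px [348.4 203.2] in crop [512. 137.]
p26 expected top px [308.3 198.4] in crop [408. 125.]
p34 expected top px [268.  193.3] in crop [304. 112.]
p42 expected top px [227.8 188.4] in crop [201.  99.]
```

View pics/f1.png

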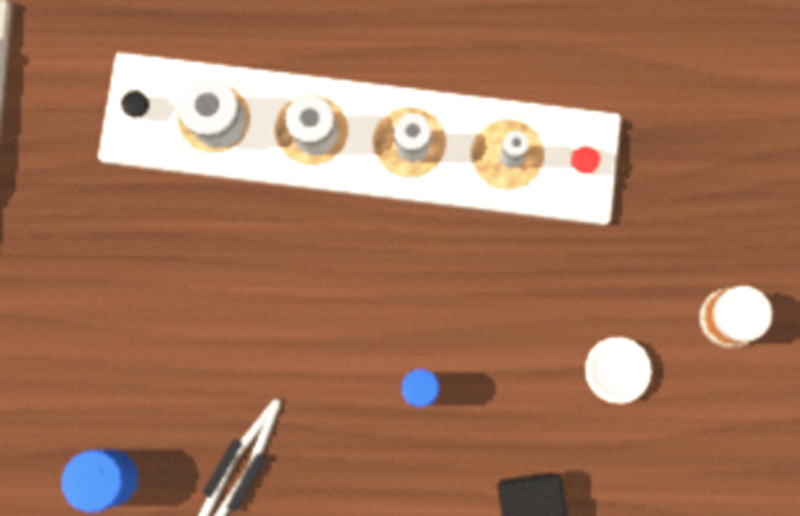

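View pics/f2.png

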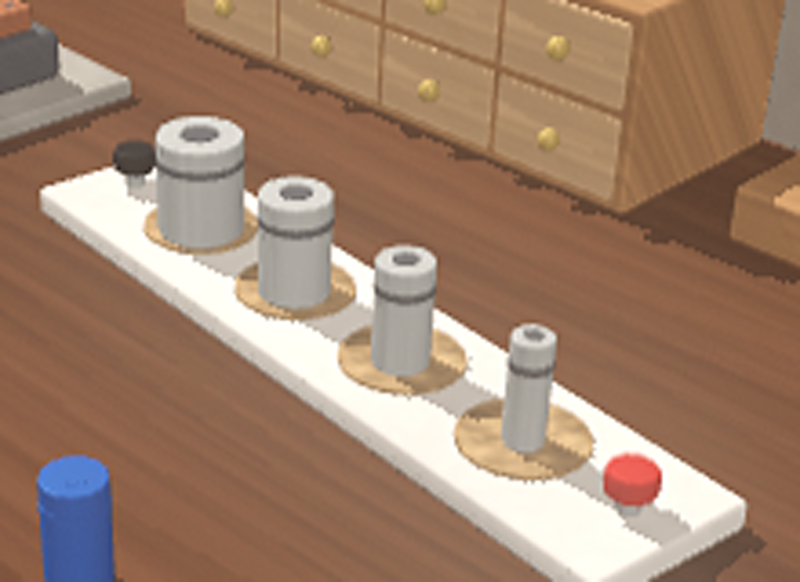

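```bash
python3 - <<'E'
from cell import eyes
import cv2,numpy as np,pickle
from h import *
d=pickle.load(open("d0.pkl","rb"))
seats=dict(top=[(.599,-.0767),(.6071,-.0025),(.6158,.072),(.6242,.1464)],side=[(.5988,-.0788),(.6074,-.0047),(.6155,.0691),(.6237,.1431)])
for n in("top","side"):
    im=eyes.get_image(n); g=im["pixels"].astype(int)
    hsv=cv2.cvtColor(im["pixels"],cv2.COLOR_RGB2HSV)
    for k,p in enumerate(seats[n]):
        e=proj(im,(*p,.066)); 
        # dark hollow spot in the middle of the top face
        x0,y0=(e-9).astype(int); h=hsv[y0:y0+20,x0:x0+20]
        V=h[...,2].astype(float); S=h[...,1]
        m=((S<45)&(V<V[S<45].max()*.72)).astype(np.uint8)
        nn,l,st,c=cv2.connectedComponentsWithStats(m)
        i=min(range(1,nn),key=lambda i:np.hypot(*(c[i]+[x0,y0]-e))+ (99 if st[i,4]<4 else 0))
        q=ray(im,c[i]+[x0,y0],.066)
        print(n,k,st[i],"offset of top from seat centre mm",((q[:2]-p)*1000).round(1))
E
```

```text
top 0 [10 10  3  3  8] offset of top from seat centre mm [-3.1 -2.6]
top 1 [ 8  9  6  5 19] offset of top from seat centre mm [-3.2 -2.2]
top 2 [ 8  8  7  7 37] offset of top from seat centre mm [-3.5 -2.7]
top 3 [ 8  7  9  9 63] offset of top from seat centre mm [-3.2 -3.8]
side 0 [ 7  8  6  4 16] offset of top from seat centre mm [-1.4 -0.7]
side 1 [ 6  8  8  4 25] offset of top from seat centre mm [-1.9 -0.6]
side 2 [ 5  9  9  4 29] offset of top from seat centre mm [-2.3 -1.2]
side 3 [ 5  9 10  4 35] offset of top from seat centre mm [-2.  -2.2]
```

The picture shows all four upright and in the right order. Both cameras put every punch about 3 mm off its seat centre toward −x/−y, with p42 about 4 mm off. There is plenty of time, so I regrip each and nudge it, with small, low moves.

jog_arm:
  increments: "0 2 -3.9 0 0 0 4.6; 0 2.1 -4 0 0 0 4.6; 0 2 -3.9 0 0 0 4.6; 0 2.1 -4 0 0 0 4.6; 0 2 -3.9 0 0 0 4.6; 0 2.1 -4 0 0 0 4.6; 0 2 -4 0 0 0 4.6; 0 2.1 -4 0 0 0 4.6; 3 0 0 0 0 0 4.6; 3 0 0 0 0 0 4.6; 0 0 0 0 0 0 4.6; 0 0 0 0 0 0 4.6"

```text
clock: 24.7
position: [0.5972, -0.0808, 0.1169]
tcp_rot: [0.501, 0.499, 0.501, -0.499]
contact_force: [0.5, -0.4, 0.9]
opening: 0.046
```

jog_arm:
  increments: "0 0 0 0 0 0 4.6; 0 0 0 0 0 0 4.6"

```text
clock: 24.9
position: [0.5983, -0.082, 0.1183]
tcp_rot: [0.501, 0.5, 0.499, -0.499]
contact_force: [0.7, 0.4, -0.1]
opening: 0.0459
```

jog_arm:
  increments: "3 0 -0.05 0 0 0 4.6; 3 0 0 0 0 0 4.6; 2 0 0 0 0 0 4.6; 1.05 0 0 0 0 0 4.6; 0 0 0 0 0 0 4.6; 0 0 0 0 0 0 2.4; 0 0 0 0 0 0 1.8; 0 0 0 0 0 0 0.5; 0 0 0 0 0 0 0; 0 0 0 0 0 0 0; 0 0 0 0 0 0 0"

```text
clock: 26.0
position: [0.5979, -0.0812, 0.0268]
tcp_rot: [0.501, 0.5, 0.5, -0.499]
contact_force: [0.8, 0.1, 4.3]
opening: 0.0174
```

jog_arm:
  increments: "-0.3 0 0 0 0 0 0; 0 0.2 -0.2 0 0 0 0; 0 0 0 0 0 0 0; 0 0 0 0 0 0 0; 0.2 0 0 0 0 0 0; 0.1 0 0 0 0 0 0; 0 0 0 0 0 0 0; 0 0 0 0 0 0 0"

```text
clock: 26.8
position: [0.5994, -0.0792, 0.0268]
tcp_rot: [0.5, 0.5, 0.5, -0.5]
contact_force: [-1.9, 0.7, 5.0]
opening: 0.0176
```

jog_arm:
  increments: "0 0 0 0 0 0 1.9; 0 0 0 0 0 0 2.4; 0 0 0 0 0 0 3.5; 0 0 0 0 0 0 4.6; 0 0 0 0 0 0 4.6; -4 0 0 0 0 0 5; -4 0 0 0 0 0 5; 0 0.4 -3.6 0 0 0 5; 0 0.2 -3.7 0 0 0 5; 0 0 0 0 0 0 5; 0 0 0 0 0 0 5; 0 0 0 0 0 0 5"

```text
clock: 28.0
position: [0.605, -0.0068, 0.1057]
tcp_rot: [0.5, 0.499, 0.5, -0.5]
contact_force: [0.1, 0.5, 0.6]
opening: 0.0503
```

jog_arm:
  increments: "3 0 0 0 0 0 5; 3 0 0 0 0 0 5; 1.5 0 0 0 0 0 5; 0.5 0 0 0 0 0 5; 0 0 0 0 0 0 5; 0 0 0 0 0 0 3.1; 0 0 0 0 0 0 2.6; 0 0 0 0 0 0 1; 0 0 0 0 0 0 0; 0 0 0 0 0 0 0; 0 0 0 0 0 0 0"

```text
clock: 29.1
position: [0.6058, -0.0062, 0.0268]
tcp_rot: [0.501, 0.5, 0.5, -0.499]
contact_force: [-0.4, -0.3, 6.0]
opening: 0.0252
```

jog_arm:
  increments: "-0.3 0 0 0 0 0 0; 0 0.25 -0.15 0 0 0 0; 0 0 0 0 0 0 0; 0 0 0 0 0 0 0; 0.2 0 0 0 0 0 0; 0.1 0 0 0 0 0 0; 0 0 0 0 0 0 0; 0 0 0 0 0 0 0"

```text
clock: 29.9
position: [0.6077, -0.0046, 0.0268]
tcp_rot: [0.5, 0.5, 0.5, -0.5]
contact_force: [-2.4, -0.1, 5.3]
opening: 0.0254
```

jog_arm:
  increments: "0 0 0 0 0 0 2.7; 0 0 0 0 0 0 3.2; 0 0 0 0 0 0 4.5; 0 0 0 0 0 0 5; 0 0 0 0 0 0 5; -4 0 0 0 0 0 5.6; -4 0 0 0 0 0 5.6; 0 0.4 -3.6 0 0 0 5.6; 0 0.25 -3.5 0 0 0 5.6; 0 0 0 0 0 0 5.6; 0 0 0 0 0 0 5.6; 0 0 0 0 0 0 5.6"

```text
clock: 31.1
position: [0.6138, 0.0656, 0.1056]
tcp_rot: [0.5, 0.499, 0.5, -0.5]
contact_force: [0.4, -0.1, -0.7]
opening: 0.0559
```

jog_arm:
  increments: "3 0 0 0 0 0 5.6; 3 0 0 0 0 0 5.6; 1.5 0 0 0 0 0 5.6; 0.5 0 0 0 0 0 5.6; 0 0 0 0 0 0 5.6; 0 0 0 0 0 0 3.9; 0 0 0 0 0 0 3.4; 0 0 0 0 0 0 2; 0 0 0 0 0 0 0; 0 0 0 0 0 0 0; 0 0 0 0 0 0 0"

```text
clock: 32.2
position: [0.6146, 0.0664, 0.0269]
tcp_rot: [0.501, 0.5, 0.5, -0.499]
contact_force: [-0.7, -0.9, 5.1]
opening: 0.034
```

jog_arm:
  increments: "-0.4 0 0 0 0 0 0; 0 0.3 -0.2 0 0 0 0; 0 0 0 0 0 0 0; 0 0 0 0 0 0 0; 0.2 0 0 0 0 0 0; 0.2 0 0 0 0 0 0; 0 0 0 0 0 0 0; 0 0 0 0 0 0 0"

```text
clock: 33.0
position: [0.617, 0.0684, 0.0269]
tcp_rot: [0.5, 0.5, 0.5, -0.5]
contact_force: [-3.2, -0.2, 4.9]
opening: 0.0338
```

jog_arm:
  increments: "0 0 0 0 0 0 3.5; 0 0 0 0 0 0 4; 0 0 0 0 0 0 5; 0 0 0 0 0 0 5.6; 0 0 0 0 0 0 5.6; -4 0 0 0 0 0 6.6; -4 0 0 0 0 0 6.6; 0 0.3 -3.6 0 0 0 6.6; 0 0.3 -3.7 0 0 0 6.6; 0 0 0 0 0 0 6.6; 0 0 0 0 0 0 6.6; 0 0 0 0 0 0 6.6"

```text
clock: 34.2
position: [0.6227, 0.1406, 0.1055]
tcp_rot: [0.5, 0.499, 0.5, -0.5]
contact_force: [-0.1, -0.0, -0.5]
opening: 0.0654
```

jog_arm:
  increments: "3 0 0 0 0 0 6.6; 3 0 0 0 0 0 6.6; 1.5 0 0 0 0 0 6.6; 0.5 0 0 0 0 0 6.6; 0 0 0 0 0 0 6.6; 0 0 0 0 0 0 4.7; 0 0 0 0 0 0 4.2; 0 0 0 0 0 0 2; 0 0 0 0 0 0 0; 0 0 0 0 0 0 0; 0 0 0 0 0 0 0"

```text
clock: 35.3
position: [0.6232, 0.1414, 0.0268]
tcp_rot: [0.501, 0.5, 0.5, -0.499]
contact_force: [-1.6, -0.1, 4.9]
opening: 0.0416
```

jog_arm:
  increments: "-0.4 0 0 0 0 0 0; 0 0.25 -0.3 0 0 0 0; 0 0 0 0 0 0 0; 0 0 0 0 0 0 0; 0.2 0 0 0 0 0 0; 0.2 0 0 0 0 0 0; 0 0 0 0 0 0 0; 0 0 0 0 0 0 0"

```text
clock: 36.1
position: [0.6253, 0.1444, 0.0268]
tcp_rot: [0.5, 0.5, 0.5, -0.5]
contact_force: [-3.1, -0.4, 4.0]
opening: 0.042
```

jog_arm:
  increments: "0 0 0 0 0 0 4.3; 0 0 0 0 0 0 4.8; 0 0 0 0 0 0 6; 0 0 0 0 0 0 7; 0 0 0 0 0 0 7; -3 0 0 0 0 0 7; -4 0 0 0 0 0 7; -4 0 0 0 0 0 7; -4 0 0 0 0 0 7; 0 -3 3 0 0 0 7; 0 -3 3 0 0 0 7; 0 -3 3 0 0 0 7"

```text
clock: 37.3
position: [0.5347, 0.0535, 0.1761]
tcp_rot: [0.501, 0.5, 0.5, -0.499]
contact_force: [0.0, -0.3, -0.5]
opening: 0.0699
```

jog_arm:
  increments: "0 -1 4.5 0 0 0 7; 0 -1 4.5 0 0 0 7; 0 -1 4.5 0 0 0 7; 0 -1 4.5 0 0 0 7; 0 -1 4.5 0 0 0 7; 0 -1 4.5 0 0 0 7; 0 -1 4.5 0 0 0 7; 0 -1 4.5 0 0 0 7; 0 -1 4.5 0 0 0 7; 0 -1 4.5 0 0 0 7; 0 0 0 0 0 0 7; 0 0 0 0 0 0 7"

```text
clock: 38.5
position: [0.4358, -0.3965, 0.1755]
tcp_rot: [0.5, 0.5, 0.5, -0.5]
contact_force: [-0.0, 0.5, -0.7]
opening: 0.0701
```

```bash
python3 - <<'E'
from cell import eyes,telemetry
import cv2,numpy as np
from h import *
seats=dict(top=[(.599,-.0767),(.6071,-.0025),(.6158,.072),(.6242,.1464)],side=[(.5988,-.0788),(.6074,-.0047),(.6155,.0691),(.6237,.1431)])
for n in("top","side"):
    im=eyes.get_image(n)
    hsv=cv2.cvtColor(im["pixels"],cv2.COLOR_RGB2HSV)
    for k,p in enumerate(seats[n]):
        e=proj(im,(*p,.066)); x0,y0=(e-9).astype(int); h=hsv[y0:y0+20,x0:x0+20]
        V=h[...,2].astype(float); S=h[...,1]
        m=((S<45)&(V<V[S<45].max()*.72)).astype(np.uint8)
        nn,l,st,c=cv2.connectedComponentsWithStats(m)
        i=min(range(1,nn),key=lambda i:np.hypot(*(c[i]+[x0,y0]-e))+ (99 if st[i,4]<4 else 0))
        print(n,k,st[i],((ray(im,c[i]+[x0,y0],.066)[:2]-p)*1000).round(1))
    if n=="side": b=cv2.resize(im["pixels"][140:440,150:470,::-1],None,fx=1.25,fy=1.25)
    else: a=cv2.resize(im["pixels"][150:350,150:460,::-1],None,fx=1.25,fy=1.25)
a=cv2.copyMakeBorder(a,0,b.shape[0]-a.shape[0],0,0,cv2.BORDER_CONSTANT)
cv2.imwrite("pics/g1.png",np.hstack([a,b])); s=telemetry.get_state(); print(s["clock"],s["position"])
E
```

```text
top 0 [8 9 4 3 8] [-1.5 -0.1]
top 1 [ 8  8  5  5 19] [-1.5 -0.7]
top 2 [ 7  7  7  7 37] [-0.8 -0.5]
top 3 [ 6  6  9  9 61] [-1.  -0.7]
side 0 [ 6  7  6  4 17] [-0.4  1.6]
side 1 [ 6  7  7  4 22] [-0.1  1.4]
side 2 [ 5  8  9  4 32] [0.2 1. ]
side 3 [ 4  8 11  4 36] [0.5 1. ]
38.6 [ 0.43637615 -0.3948728   0.17580429]
```

View pics/g1.png

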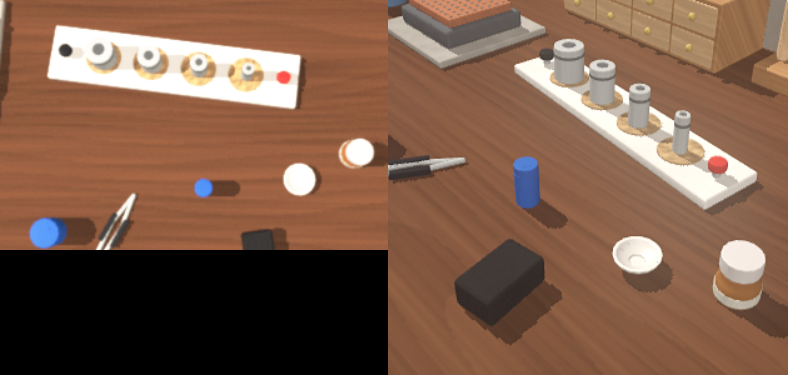

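All four are upright and in order, thinnest by the red post, and within about 2 mm of their seat centres in both views. The jar and decoys are untouched and the arm is clear, so I hand in.

```bash
python3 -c "
from cell import sign_off
print(sign_off())"
```

```text
the job is handed in; nothing more can be done
None
```

The four punches stand upright on the rail in the order asked: 18, 26, 34 and 42 mm, counting away from the red post. I handed the job in at about 38.6 s of robot time.

- **Placing:** my first placing left every punch about 3–4 mm off its seat centre in both views, so I regripped each one and shifted it 2–4 mm.
- **Last check:** the punches measure within about 1.7 mm of the seat centres in both cameras. The two views disagree by up to 1.7 mm, mostly in y, which is within the 2 mm calibration error.
- **Everything else:** nothing fell. The flux jar, the dish and the blue look-alikes look unmoved in the final pictures, though I compared them by eye and did not measure them. The arm stands clear. The contact forces I read stayed under 10 N.

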